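# Clamp a small board in the bench board vise

### The job

The small purple board is lying loose in the board vise, and the vise's sliding jaw is locked too far away to hold it. Swing the clamp lever back to free the sliding jaw, push the jaw up until the board sits snug between both jaws, then swing the lever over again until the jaw is locked tight there. Do not force the board, and leave the other things on the bench where they lie.

Things in the scene. Friction and masses are not known exactly. Their poses are not given: they have to be found in the camera images.
- board_vise: Low vise (dark plate, bright jaws), fixed, 76 (x) x 236 (y) mm; origin: centre of its underside, z up, y along its rail. In mm: plate top z 10, twin rails top 18, black keeper 24 high at y 104-114. Fixed jaw at the -y end, face at y -62; sliding jaw on the +y side. Jaws 50 wide, tops z 43; each has two prongs (top z 34) under the board and a lip (z 38.5-43) 3 mm over its edge.
- sliding_jaw (a joint): Travel of the sliding jaw in m along the vise's -y, towards the fixed jaw: 0 = fully open, jaw faces 88 mm apart; faces are 0.088 minus this value apart, so the 62 mm board is snug at 0.026. Slides with about 5 N when free; the locked clamp holds more than 25 N.
- sliding_jaw_back (a point): Centre of the sliding jaw's flat outer (+y) side, 32 mm above the bench and 40 mm behind the jaw's face; push here towards the vise's -y to close the jaw. The flat is 50 mm wide and reaches from z 21 to 43 mm.
- clamp_lever (a joint): Clamp lever angle in rad, growing clockwise seen from above; in the vise's frame the lever points at (50 deg - value) from +x towards +y. 0 = slack end stop, 1.75 = tight end stop. Jaw free below about 0.95; then a cam spreads brake shoes against the rails: locked tight from 1.4. Stays where left; needs 3 N (slack) to 5 N (tight) at the ball. Pushing it also bears on a free jaw.
- lever_hinge (a point): Point on the lever's vertical axis at the height of the ball, 68 mm above the bench; the axis lies on the vise's centre line, 22 mm behind (+y of) the sliding jaw's face, and moves with the jaw. The black hub below it is 27 mm wide, z 44.5 to 61.5 mm. Mind the white boom tube over the bench beyond x = 0.65 m, 0.34 m high.
- lever_ball (a point): Centre of the black ball (18 mm diameter) at the lever's end, 56 mm from the lever's axis, 68 mm above the bench. A steel rod 8.4 mm thick slopes up to it from the hub (56 mm high at 18 mm from the axis, 66 mm at 52 mm). Under it lie only the vise and the board.
- rework_board: Small purple circuit board, 30 (x) x 62 (y) mm, 2 mm thick, parts to 8 mm height, 12 g; lies parts up on the prongs between the jaws, loose and a little askew. Origin: centre of its underside; its y runs along the vise's y. Fully home its end bears on the fixed jaw: origin at y -31, z 33 mm in the vise's frame.
- screwdriver: bystander: blue precision screwdriver, 158 long, 17 mm high, lying in front of the vise (robot side)
- tweezers: bystander: tweezers with green grips, 118 long, 9 mm high, lying in front of the vise
- brown_bottle: bystander: brown dropper bottle, 33 wide, 102 mm high, standing behind the vise near the fixed-jaw end
- loupe: bystander: black eyepiece loupe, 36 wide, 34 mm high, standing behind the vise
- iron_tip: bystander: thin steel heater cartridge, 110 long, 9 mm high, in front of the vise
Things that resemble listed ones, but are neither listed nor needed, are in the scene too. Of the things that look like the rework_board, the smaller one is meant.

How it is judged:
By the outcome, as a careful person would: the job done as asked, in the order asked, and still so for the second after the job is handed in, with the robot touching nothing.
It also fails if it takes over 48 s, if anything falls off the work surface, if the arm or the gripper's body presses on something with over 40 N, if the wrist force passes 120 N, or if a joint passes its speed limit or range.

### The arm

A 6-joint arm with a two-finger parallel gripper is mounted at the origin on a cart in front of the work surface, level with it; the furniture and walls round the work are solid. World frame = base frame: x ahead of the robot, y to its left, z up, the work surface at z = 0. Lengths are in m, angles in rad, forces in N, time in s.
With the tool pointing down it reaches from about 0.325 to 0.925 m from the base axis. Payload 3.1 kg.
Tool frame: the origin (TCP) lies midway between the tips of the shut fingers; the grasp point (between the pads) lies 19 mm behind it; z points along the fingers, y is the line along which they close (so a half turn about z gives the same grasp; the last joint's range is limited). The gripper opens to 85 mm and grips with 20 to 120 N. Pads are 22 mm wide; open, the fingers measure 114 mm over their backs; the gripper's body (76 mm by 85 mm) begins 54 mm behind the grasp point. The pads swing forward as they close: fully open they stand 13 mm farther back than shut.
Start: joints at [-1.312, 0.217, 1.613, -0, 1.311, -0.112], TCP at [0.226, -0.583, 0.231] pointing down, gripper open.
Joint ranges: [-2.75, 2.75], [-0.78, 2.1], [0.31, 2.55], [-1.13, 4.27], [0.13, 2.63], [-2.58, 2.58]. Speed limits (rad/s): [2.79, 2.79, 3.14, 3.14, 3.14, 3.14].

### API

Orientations are given as a unit quaternion [w, x, y, z].
In Python, from workcell import get_obs, vision, order, finder gives the robot as it stands.
- The arm moves only by the shell command python3 -m inch 'ROWS' [OPENING]. ROWS is JSON, a list of rows, each an object of numbers: "dx", "dy", "dz": the shift along the world's x, y, z in cm; "yaw": the turn about the world's z in rad. A call has 1 to 20 rows; each row is the pose to reach, as a shift and turn from the pose commanded when the call began; what a row does not reach only later rows make up. A row lasts 1/12 s, in which the tool goes at most 41.7 mm and 7.16 degrees, less where a joint would pass 70% of its speed; a pose out of reach is approached as far as the arm can. A call with a gripper value outside its range is refused whole. OPENING is the opening, from 0 (shut) to 1 (fully open), set as the call begins (- or left out, the last holds). The fingers move at their own pace and stop on an object; the grip force is fixed at half the most. Time passes only in rows, so rows that repeat a pose let the fingers close. It gives the time, the measured TCP pose, the force, the opening and the grip force at its end, in the units of the state.
- get_obs(): the state, without advancing time (a new reading comes with each control period).
- vision.grab_frame(name): name is "scene" or "top"; returns the picture (400x640x3 uint8, blue, green, red); there is no depth.
- vision.camera_params(name): a dict with "camera_matrix" (3x3 intrinsics, pixels), "R" (3x3) and "t" (3): a world point X has camera coordinates R X + t. Camera axes: x right, y down, z forward; pixel columns grow to the right and rows downward; lengths in m; the calibration is good to about 2 mm. A picture is of the moment at which its call begins. camera_params takes no time and is no camera call.
- order.hand_in(): hands the job in; it is judged then, once.
Trained networks look in the newest picture that a camera, given by its name, has taken for a name from the list of things; names that differ only in an ending like _2 or _b are one class to them, and where a whole thing is asked for, a point or a joint stands for the part that bears it (a point fixed in the world has none). Each returns a list of dicts, best first, with "conf" (0 to 1); they miss things now and then, are a little off and sometimes report something else, mostly with a low value. They report only what shows in the picture. A call takes as long as a camera call. They do not tell look-alikes from the thing itself.
- finder.spot_in(label, camera): "position" ([x, y, z] in m, in world coordinates, good to about 4 mm: the middle of the surface that is visible of it).
- finder.masks_of(label, camera): "region" (400x640 bool, what is visible of it).
The state is a dict: "time": time; "qpos": joint angles; "qd": joint speeds; "joint_efforts": joint torques, N m; "tool_pos": TCP position; "ee_rot": TCP orientation; "force": force on the tool from outside, world axes, zero at the start; "wrist_torque": the same for the moment, N m; "grip_width": finger opening in m; "gripper_force": force on a finger pad.
Only numpy, scipy, OpenCV 4.12 (cv2) and the standard library are available. Lean on these libraries where they do the work, as an engineer would, in place of code of your own. Each camera call takes 0.05 s, during which the arm holds its last target. There are 200 camera calls.

## Working session

There is one attempt and no reset: what is moved stays moved. The work goes in short steps, Python scripts to look and compute and a shell command to move; the robot and the scene stay as the last step left them, time stands still between calls to the robot, and variables do not carry over. Pictures are saved under pics/ and viewed, at most 12 in all, crops included, and the job is handed in when it is done.

```bash
mkdir -p pics; ls
cat > h.py <<'E'
import numpy as np, cv2
from workcell import get_obs, vision, order, finder
def grab(c,n=None):
    im=vision.grab_frame(c)
    if n: cv2.imwrite('pics/'+n,im)
    return im
def P(c):
    p=vision.camera_params(c); return np.array(p["camera_matrix"]),np.array(p["R"]),np.array(p["t"])
def proj(c,X):
    K,R,t=P(c); x=K@(R@np.array(X)+t); return x[:2]/x[2]
def onz(c,px,z):
    K,R,t=P(c); d=R.T@np.linalg.inv(K)@np.array([px[0],px[1],1.]); o=-R.T@t
    return o+d*(z-o[2])/d[2]
def tri(obs):
    A=[];b=[]
    for c,px in obs:
        K,R,t=P(c); M=K@np.c_[R,t]
        for i in (0,1):
            r=px[i]*M[2]-M[i]; A.append(r[:3]); b.append(-r[3])
    return np.linalg.lstsq(np.array(A),np.array(b),rcond=None)[0]
E
python3 - <<'E'
from h import *
grab('scene','s1.png'); grab('top','t1.png')
for c in('scene','top'):
    K,R,t=P(c); print(c,(-R.T@t).round(3),R[2].round(2),K[0,0])
    for l in ['board_vise','sliding_jaw','sliding_jaw_back','lever_hinge','lever_ball','rework_board','clamp_lever']:
        for d in finder.spot_in(l,c): print(l,np.round(d['position'],4),round(d['conf'],2),proj(c,d['position']).round())
o=get_obs(); print({k:np.round(v,3) for k,v in o.items()})
E
```

```text
pics
scene [0.634 0.186 0.752] [-0.13 -0.62 -0.78] 470.00651843160716
board_vise [ 0.5045 -0.3126  0.0186] 0.64 [331. 227.]
board_vise [ 0.5029 -0.3846  0.0359] 0.39 [323. 193.]
sliding_jaw [ 0.503  -0.3111  0.0441] 0.75 [332. 220.]
sliding_jaw [ 0.6114 -0.436   0.0594] 0.66 [263. 175.]
sliding_jaw_back [ 0.5028 -0.3113  0.0457] 0.61 [332. 219.]
lever_hinge [ 0.5041 -0.3235  0.0618] 0.78 [330. 209.]
lever_ball [ 0.5069 -0.3241  0.0614] 0.57 [328. 209.]
lever_ball [ 0.5015 -0.3146  0.0456] 0.21 [332. 217.]
rework_board [ 0.5066 -0.3817  0.0356] 0.95 [322. 194.]
rework_board [ 0.3596 -0.1811  0.0039] 0.92 [427. 275.]
clamp_lever [ 0.5047 -0.3852  0.0335] 0.62 [322. 193.]
top [ 0.363 -0.323  0.911] [ 0.18 -0.02 -0.98] 412.78286803561065
board_vise [ 0.4968 -0.3458  0.0118] 0.94 [323. 214.]
board_vise [ 0.3989 -0.3279  0.0045] 0.48 [316. 259.]
board_vise [ 0.5065 -0.328   0.0615] 0.47 [315. 206.]
sliding_jaw [ 0.4931 -0.3239  0.0435] 0.92 [313. 214.]
sliding_jaw_back [ 0.4908 -0.3312  0.0416] 0.87 [316. 215.]
lever_hinge [ 0.5051 -0.3309  0.0656] 0.71 [316. 206.]
lever_ball [ 0.5065 -0.3253  0.0635] 0.66 [313. 206.]
rework_board [ 0.3585 -0.1849  0.0022] 0.94 [250. 280.]
rework_board [ 0.5078 -0.3833  0.0328] 0.58 [340. 207.]
clamp_lever [ 0.5067 -0.3302  0.0576] 0.73 [316. 206.]
{'time': np.float64(0.8), 'qpos': array([-1.312,  0.217,  1.613, -0.   ,  1.311, -0.112]), 'qd': array([-0.   ,  0.002, -0.   , -0.   , -0.   , -0.001]), 'joint_efforts': array([-0.0000e+00, -3.9683e+01, -3.0424e+01, -0.0000e+00,  1.0000e-03,
       -0.0000e+00]), 'tool_pos': array([ 0.226, -0.583,  0.231]), 'ee_rot': array([ 0.   ,  0.983,  0.184, -0.   ]), 'force': array([ 0.008,  0.016, -0.876]), 'wrist_torque': array([ 0.   , -0.009, -0.02 ]), 'gripper_force': np.float64(0.0), 'grip_width': np.float64(0.085)}
```

Run:
```python
import cv2
s=cv2.imread('pics/s1.png'); t=cv2.imread('pics/t1.png')
a=cv2.resize(s[140:290,230:450],None,fx=3.6,fy=3.6,interpolation=2)
cv2.imwrite('pics/s1c.png',a)
b=cv2.resize(t[150:290,220:420],None,fx=4,fy=4,interpolation=2)
cv2.imwrite('pics/t1c.png',b)
```

```text
(no output)
```

View pics/s1.png

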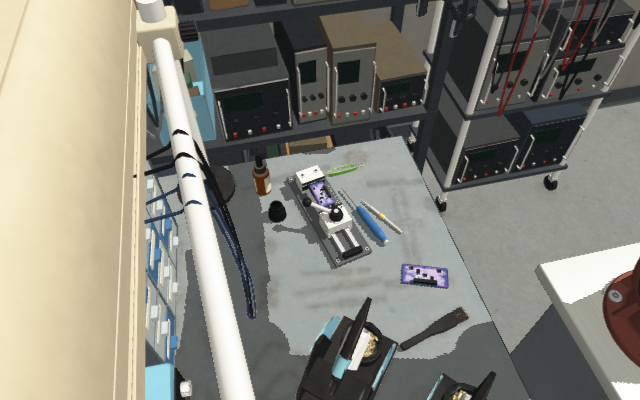

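View pics/s1c.png

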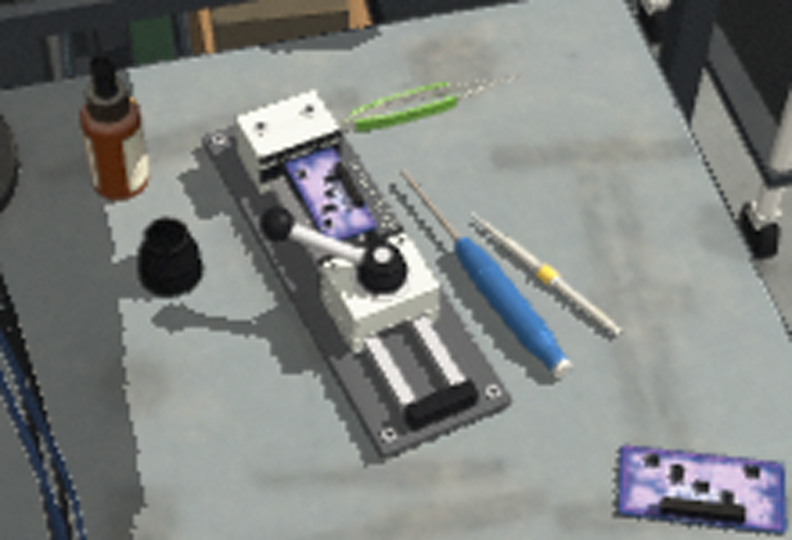

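View pics/t1c.png

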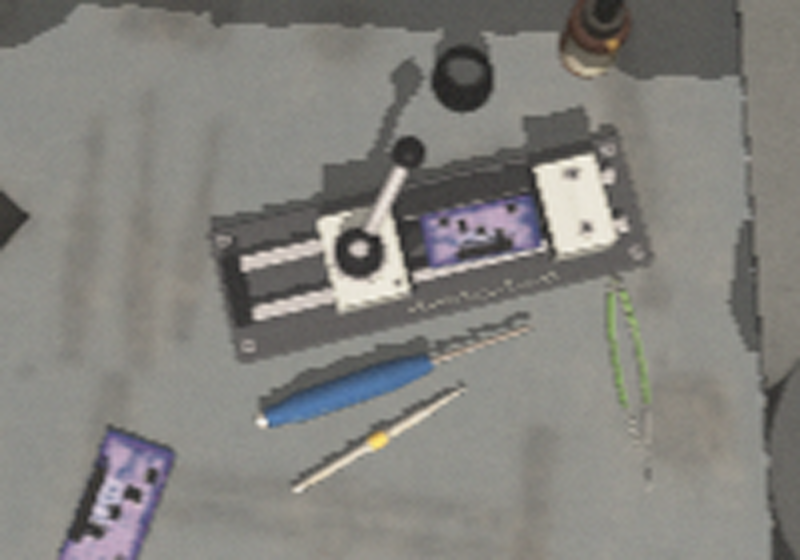

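The choice is between two purple boards. The small one lies in the vise at scene (322,193) and top (340,207). The larger look-alike lies on the bench at scene (427,275) and top (250,280). I want the one in the vise. The lever ball is at scene (307,202) and top (322,188), and the hub at scene (336,213) and top (310,212). The loupe, at scene (277,210), could be mistaken for the ball or hub.

```bash
cat > pose.py <<'E'
from h import *
from scipy.optimize import least_squares
tc=lambda x,y:(220+x/4-.4,150+y/4-.4); sc=lambda x,y:(230+x/3.6-.4,140+y/3.6-.4)
# vise corners, plate top z10
obs=[('top',tc(213,220),(-38*-1,118)),('top',tc(617,127),(38,-118)),('top',tc(650,262),(-38,-118)),('top',tc(240,360),(-38,118)),
 ('scene',sc(512,402),(-38,118)),('scene',sc(372,460),(38,118)),('scene',sc(203,135),(38,-118))]
def vw(p,X):
    c,s=np.cos(p[2]),np.sin(p[2]); return np.array([p[0]+c*X[0]-s*X[1],p[1]+s*X[0]+c*X[1],X[2]])
f=lambda p:np.concatenate([proj(c,vw(p,(m[0]/1e3,m[1]/1e3,.010)))-px for c,px,m in obs])
r=least_squares(f,[.5,-.34,.2],loss='soft_l1'); p=r.x
if __name__=='__main__':
    print('vise',p.round(4),f(p).round(1))
    inv=lambda W:np.array([[np.cos(p[2]),np.sin(p[2])],[-np.sin(p[2]),np.cos(p[2])]])@(np.array(W)[:2]-p[:2])
    ball=tri([('top',tc(408,153)),('scene',sc(276,223))]); hub=tri([('top',tc(360,248)),('scene',sc(382,258))])
    for n,X in(('ball',ball),('hub',hub)): print(n,X.round(4),'vise',inv(X).round(4))
    for n,px in(('ball',tc(408,153)),('hub',tc(360,246))):
        X=onz('top',px,.068 if n=='ball' else .063); print('z-known',n,X.round(4),inv(X).round(4))
    for n,px in(('jawface a',tc(395,212)),('jawface b',tc(410,296)),('jawback a',tc(319,218)),('jawback b',tc(338,312)),('fix a',tc(533,165)),('fix b',tc(552,255))):
        X=onz('top',px,.043);print(n,X.round(4),inv(X).round(4))
E
python3 pose.py
```

```text
vise [ 0.5053 -0.3558  0.2008] [-1.6  0.9  0.6  0.9  0.9 -0.1 -1.1 -0.6 -1.   0.2  0.7 -0.8 -0.9  0.2]
ball [ 0.5438 -0.3437  0.0698] vise [0.0402 0.0042]
hub [ 0.495  -0.3171  0.0597] vise [-0.0023  0.04  ]
z-known ball [ 0.5437 -0.3435  0.068 ] [0.0401 0.0043]
z-known hub [ 0.496  -0.3173  0.063 ] [-0.0014  0.0395]
jawface a [ 0.517  -0.3363  0.043 ] [0.0154 0.0167]
jawface b [ 0.4717 -0.343   0.043 ] [-0.0303  0.0192]
jawback a [ 0.5148 -0.2957  0.043 ] [0.0213 0.057 ]
jawback b [ 0.4642 -0.3048  0.043 ] [-0.0301  0.0582]
fix a [ 0.5409 -0.4112  0.043 ] [ 0.0238 -0.0614]
fix b [ 0.4917 -0.4193  0.043 ] [-0.0259 -0.0595]
```

```bash
python3 -m inch '[{"dx":16,"dy":10,"yaw":-0.1},{"dx":32,"dy":20,"yaw":-0.17},{"dx":32,"dy":20,"yaw":-0.17},{"dx":32,"dy":20,"yaw":-0.17},{"dx":32,"dy":20,"yaw":-0.17},{"dx":32,"dy":20,"yaw":-0.17},{"dx":32,"dy":20,"yaw":-0.17},{"dx":32,"dy":20,"yaw":-0.17},{"dx":32,"dy":20,"yaw":-0.17},{"dx":32,"dy":20,"yaw":-0.17},{"dx":32,"dy":20,"yaw":-0.17},{"dx":32,"dy":20,"yaw":-0.17},{"dx":32,"dy":20,"dz":-13,"yaw":-0.17},{"dx":32,"dy":20,"dz":-13,"yaw":-0.17},{"dx":32,"dy":20,"dz":-13,"yaw":-0.17},{"dx":32,"dy":20,"dz":-13,"yaw":-0.17},{"dx":32,"dy":20,"dz":-13,"yaw":-0.17}]' 0; python3 -c "
from h import *
grab('top','t2.png');a=cv2.imread('pics/t2.png')[150:290,220:420];grab('scene','s2.png');b=cv2.imread('pics/s2.png')[140:280,230:430]
cv2.imwrite('pics/c2.png',cv2.resize(np.vstack([a,b]),None,fx=2.1,fy=2.1,interpolation=2))
for z in(0,.073): print([proj(c,np.array(get_obs()['tool_pos'])+[0,0,z]).round() for c in('top','scene')])"
```

```text
[array([481., 359.]), array([435.,  30.])]
[array([502., 370.]), array([442.,  -5.])]schema error: expected keys dx, dy, dz, yaw
```

View pics/c2.png

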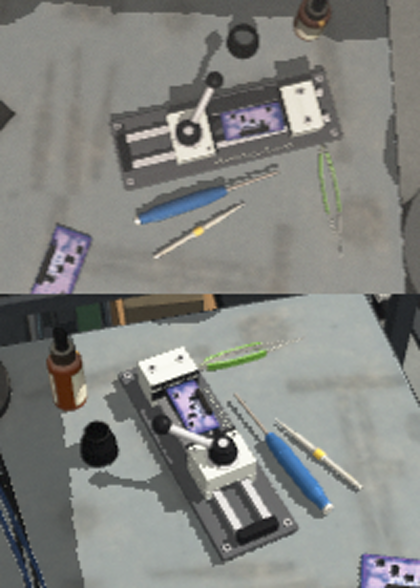

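The picture shows the scene unchanged, with the arm out of view: the call was refused because every row needs all four keys.

```bash
python3 -m inch '[{"dx":16,"dy":10,"dz":0,"yaw":-0.1},{"dx":32,"dy":20,"dz":0,"yaw":-0.17},{"dx":32,"dy":20,"dz":0,"yaw":-0.17},{"dx":32,"dy":20,"dz":0,"yaw":-0.17},{"dx":32,"dy":20,"dz":0,"yaw":-0.17},{"dx":32,"dy":20,"dz":0,"yaw":-0.17},{"dx":32,"dy":20,"dz":0,"yaw":-0.17},{"dx":32,"dy":20,"dz":0,"yaw":-0.17},{"dx":32,"dy":20,"dz":0,"yaw":-0.17},{"dx":32,"dy":20,"dz":0,"yaw":-0.17},{"dx":32,"dy":20,"dz":0,"yaw":-0.17},{"dx":32,"dy":20,"dz":0,"yaw":-0.17},{"dx":32,"dy":20,"dz":-13,"yaw":-0.17},{"dx":32,"dy":20,"dz":-13,"yaw":-0.17},{"dx":32,"dy":20,"dz":-13,"yaw":-0.17},{"dx":32,"dy":20,"dz":-13,"yaw":-0.17},{"dx":32,"dy":20,"dz":-13,"yaw":-0.17}]' 0; python3 -c "
from h import *
grab('top','t3.png');a=cv2.imread('pics/t3.png')[150:290,220:420];grab('scene','s3.png');b=cv2.imread('pics/s3.png')[140:280,230:430]
cv2.imwrite('pics/c3.png',cv2.resize(np.vstack([a,b]),None,fx=2.1,fy=2.1,interpolation=2))
print([proj(c,np.array(get_obs()['tool_pos'])).round() for c in('top','scene')])"
```

```text
time: 2.32
tool_pos: [0.5423, -0.3815, 0.097]
ee_rot: [-0.003, 0.995, 0.099, -0.003]
force: [0.2, -0.3, 0.2]
grip_width: 0.0001
gripper_force: 0.0
[array([342., 182.]), array([300., 174.])]
```

View pics/c3.png

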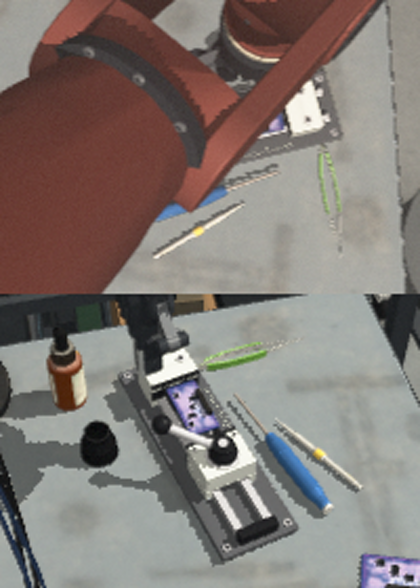

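The fingers are at scene crop (155,370), on the -y side of the ball at (163,424), and clear of it. Next I lower them and start the push in +y.

```bash
python3 -m inch '[{"dx":0.2,"dy":0,"dz":-3,"yaw":0},{"dx":0.2,"dy":0,"dz":-4.4,"yaw":0},{"dx":0.2,"dy":0,"dz":-4.4,"yaw":0},{"dx":0.2,"dy":0.8,"dz":-4.4,"yaw":0},{"dx":0.2,"dy":1.2,"dz":-4.4,"yaw":0},{"dx":0.2,"dy":1.6,"dz":-4.4,"yaw":0},{"dx":0.2,"dy":2,"dz":-4.4,"yaw":0},{"dx":0.2,"dy":2.4,"dz":-4.4,"yaw":0},{"dx":0.2,"dy":2.4,"dz":-4.4,"yaw":0}]'
```

```text
time: 3.17
tool_pos: [0.5516, -0.3613, 0.0601]
ee_rot: [0.004, 0.995, 0.101, 0.003]
force: [3.3, -4.7, -1.6]
grip_width: 0.0001
gripper_force: 2.3
```

```bash
python3 -m inch '[{"dx":0,"dy":0.6,"dz":0,"yaw":0},{"dx":0,"dy":1.2,"dz":0,"yaw":0},{"dx":0,"dy":1.8,"dz":0,"yaw":0},{"dx":0,"dy":2.4,"dz":0,"yaw":0},{"dx":0,"dy":3,"dz":0,"yaw":0},{"dx":0,"dy":3.6,"dz":0,"yaw":0},{"dx":0,"dy":4.2,"dz":0,"yaw":0},{"dx":0,"dy":4.8,"dz":0,"yaw":0},{"dx":0,"dy":4.8,"dz":0,"yaw":0}]'; python3 -c "
from h import *
a=grab('scene','s4.png')[140:280,230:430]
cv2.imwrite('pics/c4.png',cv2.resize(a,None,fx=3.5,fy=3.5,interpolation=2))
for l in('lever_ball','sliding_jaw','lever_hinge'):
  for d in finder.spot_in(l,'scene'): print(l,np.round(d['position'],4),round(d['conf'],2))"
```

```text
time: 3.92
tool_pos: [0.5492, -0.3103, 0.0588]
ee_rot: [0.001, 0.995, 0.101, 0.001]
force: [1.3, -2.5, 2.7]
grip_width: 0.0001
gripper_force: 1.9
lever_ball [ 0.505  -0.3063  0.0577] 0.73
lever_ball [ 0.4361 -0.4666  0.0062] 0.49
sliding_jaw [ 0.4987 -0.3015  0.0434] 0.91
lever_hinge [ 0.5019 -0.3065  0.059 ] 0.63
lever_hinge [ 0.4977 -0.3002  0.0423] 0.54
lever_hinge [ 0.3933 -0.3215  0.0028] 0.16
```

View pics/c4.png

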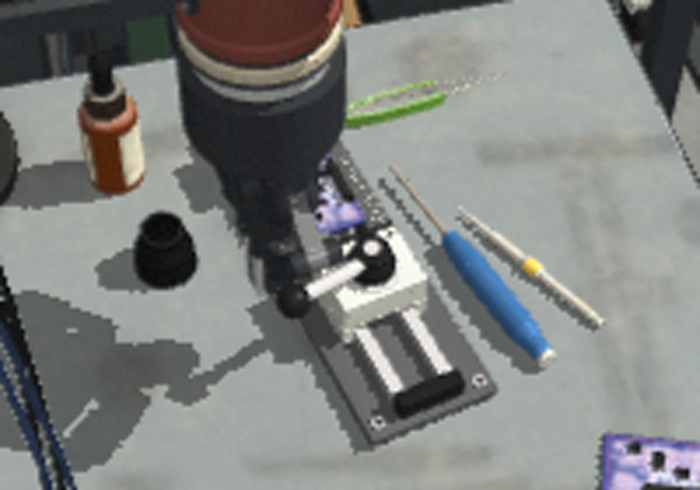

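The ball now shows at crop (292,300), swung to the keeper side. The hub at (371,255) has not moved, and the fingers are behind the ball. I'll check the angle, then go to the back of the jaw.

```bash
python3 -c "
from pose import *
b=onz('scene',(313.2,225.5),.068); h=onz('scene',(335.8,211.7),.0635); print(b,h)
v=b-h; print(np.hypot(*v[:2]), 50-np.degrees(np.arctan2(v[1],v[0])-p[2]))"
python3 -m inch '[{"dx":0,"dy":-1,"dz":0,"yaw":0},{"dx":0,"dy":-1,"dz":4,"yaw":0},{"dx":0,"dy":-1,"dz":6,"yaw":0},{"dx":-3,"dy":1,"dz":6,"yaw":0},{"dx":-6.2,"dy":3.7,"dz":6,"yaw":0},{"dx":-6.2,"dy":3.7,"dz":6,"yaw":0},{"dx":-6.2,"dy":3.7,"dz":3,"yaw":0},{"dx":-6.2,"dy":3.7,"dz":0,"yaw":0},{"dx":-6.2,"dy":3.7,"dz":-2.7,"yaw":0},{"dx":-6.2,"dy":3.7,"dz":-2.7,"yaw":0},{"dx":-6.2,"dy":3.7,"dz":-2.7,"yaw":0}]'
```

```text
[ 0.54306441 -0.28937026  0.068     ] [ 0.49552224 -0.31306438  0.0635    ]
0.053119379648462195 35.01417561322259
time: 5.03
tool_pos: [0.4833, -0.2714, 0.0272]
ee_rot: [-0.003, 0.995, 0.1, -0.003]
force: [1.3, 0.3, 0.9]
grip_width: 0.0001
gripper_force: 0.0
```

```bash
python3 -m inch '[{"dx":0.3,"dy":-0.4,"dz":0.1,"yaw":0},{"dx":0.4,"dy":-0.8,"dz":0.1,"yaw":0},{"dx":0.5,"dy":-1.1,"dz":0.1,"yaw":0},{"dx":0.5,"dy":-1.4,"dz":0.1,"yaw":0},{"dx":0.6,"dy":-1.7,"dz":0.1,"yaw":0},{"dx":0.6,"dy":-2,"dz":0.1,"yaw":0},{"dx":0.6,"dy":-2,"dz":0.1,"yaw":0}]'; python3 -c "
from h import *
a=grab('scene','s5.png')[140:280,230:430]
cv2.imwrite('pics/c5.png',cv2.resize(a,None,fx=4,fy=4,interpolation=2))"
```

```text
time: 5.62
tool_pos: [0.4947, -0.2937, 0.0334]
ee_rot: [0.0, 0.995, 0.1, 0.002]
force: [1.4, 3.8, 2.4]
grip_width: 0.0001
gripper_force: 2.0
```

View pics/c5.png

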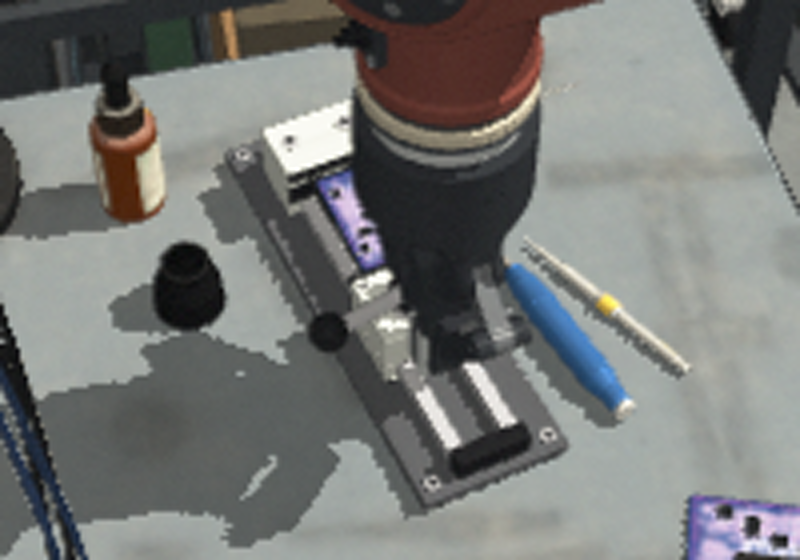

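The fingers bear on the jaw's back. The ball is at crop (328,331) and has moved a little, and a gap remains at the board end near (375,270). I'll continue gently and watch the force.

```bash
python3 -m inch '[{"dx":0.06,"dy":-0.3,"dz":0,"yaw":0},{"dx":0.12,"dy":-0.6,"dz":0,"yaw":0},{"dx":0.16,"dy":-0.8,"dz":0,"yaw":0},{"dx":0.16,"dy":-0.8,"dz":0,"yaw":0}]'; python3 -m inch '[{"dx":0.04,"dy":-0.2,"dz":0,"yaw":0},{"dx":0.04,"dy":-0.2,"dz":0,"yaw":0}]'; python3 -c "
from h import *
a=grab('scene','s6.png')
for l in('lever_ball','rework_board'):
  for d in finder.spot_in(l,'scene'): print(l,np.round(d['position'],4),round(d['conf'],2))
cv2.imwrite('pics/c6.png',cv2.resize(a[160:250,270:380],None,fx=6,fy=6,interpolation=2))"
```

```text
time: 6.0
tool_pos: [0.4962, -0.3017, 0.0333]
ee_rot: [0.0, 0.995, 0.1, 0.002]
force: [1.4, 4.1, 4.2]
grip_width: 0.0001
gripper_force: 2.6
time: 6.17
tool_pos: [0.4965, -0.3035, 0.0333]
ee_rot: [0.0, 0.995, 0.1, 0.002]
force: [3.2, 5.7, 5.2]
grip_width: -0.0
gripper_force: 2.8
lever_ball [ 0.5372 -0.3097  0.0673] 0.71
rework_board [ 0.5129 -0.3925  0.0376] 0.73
rework_board [ 0.3577 -0.18    0.0036] 0.62
```

View pics/c6.png

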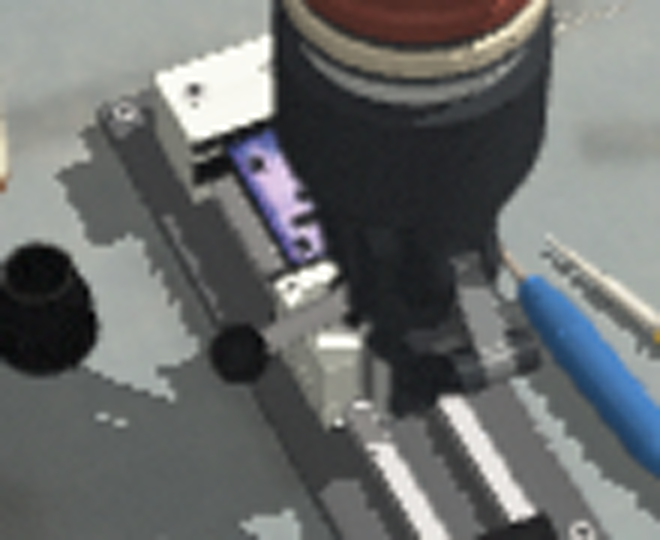

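The ball is now at crop (238,352) and the jaw lip at (310,275) is close to the board's end. Forces are still sliding level, so I continue in 1 mm steps, reading the force each time.

```bash
python3 -c "
from pose import *
a=onz('scene',(313.2,225.5),.068);b=onz('scene',(309.3-.4,218.3-.4),.068);d=b-a; print(d, np.hypot(*d[:2]))"
python3 -m inch '[{"dx":0.04,"dy":-0.2,"dz":0,"yaw":0},{"dx":0.04,"dy":-0.2,"dz":0,"yaw":0}]'
python3 -m inch '[{"dx":0.04,"dy":-0.2,"dz":0,"yaw":0},{"dx":0.04,"dy":-0.2,"dz":0,"yaw":0}]'
```

```text
[ 0.0039216 -0.0181347  0.       ] 0.01855387719363693
time: 6.48
tool_pos: [0.4968, -0.3048, 0.0332]
ee_rot: [-0.001, 0.995, 0.1, 0.002]
force: [2.6, 7.6, 4.7]
grip_width: 0.0
gripper_force: 3.9
time: 6.65
tool_pos: [0.4969, -0.3051, 0.0332]
ee_rot: [-0.002, 0.995, 0.1, 0.001]
force: [2.9, 10.2, 9.2]
grip_width: -0.0
gripper_force: 6.3
```

The push stalled at about 10 N (roughly 5 N of that is sliding friction), so the board is snug. I back off and go round to the +y side of the ball.

```bash
python3 -m inch '[{"dx":-0.3,"dy":1.2,"dz":0,"yaw":0},{"dx":-0.4,"dy":2,"dz":3,"yaw":0},{"dx":-0.4,"dy":2,"dz":7,"yaw":0},{"dx":2,"dy":3,"dz":7,"yaw":0},{"dx":5.4,"dy":3.8,"dz":7,"yaw":0},{"dx":5.4,"dy":3.8,"dz":7,"yaw":0},{"dx":5.4,"dy":3.8,"dz":4,"yaw":0},{"dx":5.4,"dy":3.8,"dz":2.6,"yaw":0},{"dx":5.4,"dy":3.8,"dz":2.6,"yaw":0},{"dx":5.4,"dy":3.8,"dz":2.6,"yaw":0}]'; python3 -c "
from h import *
a=grab('scene','s7.png')
cv2.imwrite('pics/c7.png',cv2.resize(a[160:250,270:380],None,fx=6,fy=6,interpolation=2))"
```

```text
time: 7.48
tool_pos: [0.5468, -0.2686, 0.0551]
ee_rot: [-0.001, 0.995, 0.1, -0.002]
force: [-0.7, -1.0, -0.6]
grip_width: 0.0002
gripper_force: 0.0
```

View pics/c7.png

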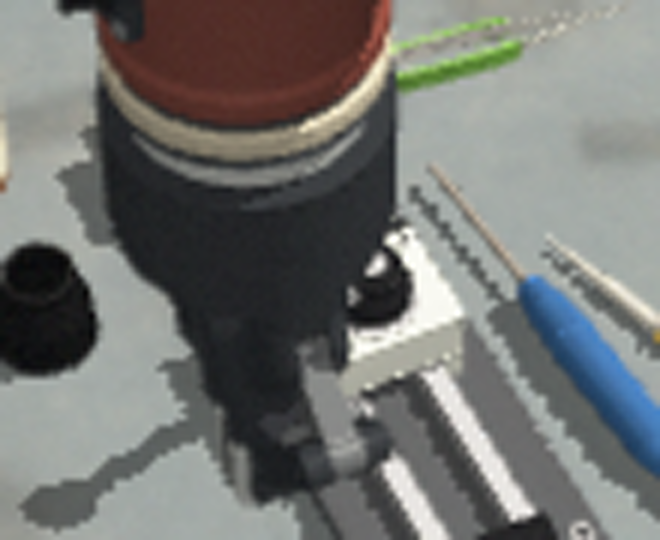

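The fingers stand in front of the hidden ball, and the hub shows at crop (378,285) with the jaw where I left it. Now I swing the lever clockwise.

```bash
python3 -m inch '[{"dx":0.2,"dy":-0.6,"dz":0.2,"yaw":0},{"dx":0.2,"dy":-1.2,"dz":0.2,"yaw":0},{"dx":0.3,"dy":-1.7,"dz":0.2,"yaw":0},{"dx":0.4,"dy":-2.2,"dz":0.2,"yaw":0},{"dx":0.5,"dy":-2.7,"dz":0.2,"yaw":0},{"dx":0.6,"dy":-3.2,"dz":0.2,"yaw":0},{"dx":0.6,"dy":-3.7,"dz":0.2,"yaw":0},{"dx":0.6,"dy":-4.2,"dz":0.2,"yaw":0},{"dx":0.5,"dy":-4.7,"dz":0.2,"yaw":0},{"dx":0.4,"dy":-5.2,"dz":0.2,"yaw":0},{"dx":0.3,"dy":-5.7,"dz":0.2,"yaw":0},{"dx":0.2,"dy":-6.2,"dz":0.2,"yaw":0},{"dx":0.1,"dy":-6.6,"dz":0.2,"yaw":0},{"dx":0,"dy":-7,"dz":0.2,"yaw":0},{"dx":0,"dy":-7,"dz":0.2,"yaw":0}]'
```

```text
time: 8.78
tool_pos: [0.5498, -0.3405, 0.0603]
ee_rot: [0.0, 0.995, 0.1, 0.001]
force: [0.1, 2.6, 2.9]
grip_width: -0.0001
gripper_force: 1.8
```

```bash
python3 -m inch '[{"dx":-0.1,"dy":-0.3,"dz":0,"yaw":0},{"dx":-0.2,"dy":-0.5,"dz":0,"yaw":0},{"dx":-0.2,"dy":-0.5,"dz":0,"yaw":0}]'; python3 -m inch '[{"dx":0,"dy":1.5,"dz":0,"yaw":0},{"dx":0,"dy":2.5,"dz":3,"yaw":0},{"dx":0,"dy":2.5,"dz":7,"yaw":0},{"dx":0,"dy":2.5,"dz":11,"yaw":0},{"dx":0,"dy":6,"dz":15,"yaw":0},{"dx":-3,"dy":10,"dz":15,"yaw":0},{"dx":-6,"dy":14,"dz":15,"yaw":0},{"dx":-8,"dy":18,"dz":15,"yaw":0},{"dx":-10,"dy":22,"dz":15,"yaw":0},{"dx":-12,"dy":26,"dz":15,"yaw":0},{"dx":-12,"dy":30,"dz":15,"yaw":0},{"dx":-12,"dy":34,"dz":15,"yaw":0},{"dx":-12,"dy":34,"dz":15,"yaw":0},{"dx":-12,"dy":34,"dz":15,"yaw":0}]'; python3 -c "
from h import *
a=grab('top','t8.png')[160:260,260:400];b=grab('scene','s8.png')[150:260,260:400]
cv2.imwrite('pics/c8a.png',cv2.resize(np.vstack([a,b]),None,fx=2.8,fy=2.8,interpolation=2)); 
o=get_obs();print(o['tool_pos'],o['force'])"
```

```text
time: 9.03
tool_pos: [0.5467, -0.3447, 0.0591]
ee_rot: [-0.0, 0.995, 0.1, -0.0]
force: [0.7, 3.0, 3.3]
grip_width: 0.0001
gripper_force: 1.8
time: 10.2
tool_pos: [0.4249, -0.0006, 0.208]
ee_rot: [-0.0, 0.995, 0.103, -0.001]
force: [-0.9, 0.1, 0.1]
grip_width: 0.0001
gripper_force: 0.0
[ 0.42629901 -0.00405571  0.20848114] [-1.39593559 -0.37461344  0.76144382]
```

View pics/c8a.png

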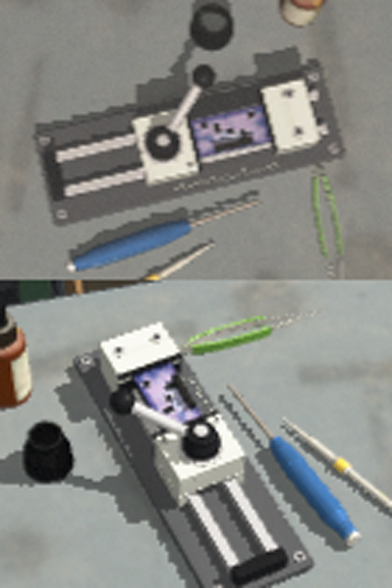

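The board now fills the space between both jaws. In the top half the ball is at (204,77) and the hub at (163,142); in the scene half the ball is at (124,400) and the hub at (201,437). The bystanders are where they lay. I'll measure the lever angle and jaw travel.

```bash
python3 -c "
from pose import *
T=lambda x,y:(260+x/2.8-.4,160+y/2.8-.4); S=lambda x,y:(260+x/2.8-.4,150+(y-280)/2.8-.4)
def rep(b,h):
  v=(b-h)[:2]; print(b.round(4),h.round(4),np.hypot(*v).round(4),'val',(np.radians(50)-np.arctan2(v[1],v[0])+p[2]).round(3))
h0=onz('top',tc(360,246),.063)
rep(onz('top',T(204,77),.068),onz('top',T(163,141),.063)); rep(onz('scene',S(124,400),.068),onz('scene',S(201,435),.0635))
rep(onz('top',tc(408,153),.068),h0)
d=onz('top',T(163,141),.063)-h0; print('jaw moved',np.hypot(*d[:2]))
s8=cv2.imread('pics/t8.png')[185:225,320:385]
cv2.imwrite('pics/c9.png',cv2.resize(s8,None,fx=11,fy=11,interpolation=2))"
```

```text
[ 0.5448 -0.3663  0.068 ] [ 0.498  -0.3345  0.063 ] 0.0566 val 1.671
[ 0.5437 -0.3676  0.068 ] [ 0.4996 -0.3301  0.0635] 0.0579 val 1.779
[ 0.5437 -0.3435  0.068 ] [ 0.496  -0.3173  0.063 ] 0.0545 val 1.576
jaw moved 0.017252206330139547
```

View pics/c9.png

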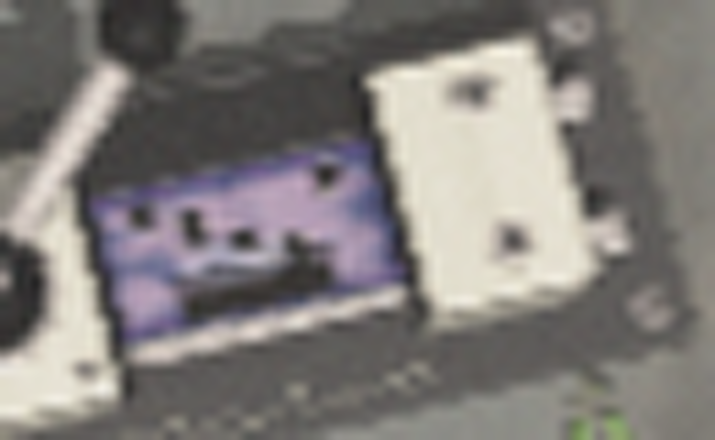

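The board's ends disappear under both lips, at crop x ≈ 95 and x ≈ 395, and it lies straight. One check of the gap between the faces:

```bash
python3 -c "
from pose import *
C=lambda x,y:(320+x/11-.45,185+y/11-.45)
inv=lambda W:np.array([[np.cos(p[2]),np.sin(p[2])],[-np.sin(p[2]),np.cos(p[2])]])@(np.array(W)[:2]-p[:2])
for q in((80,185),(124,370),(368,80),(420,320)): print(q,inv(onz('top',C(*q),.043)).round(4))"
```

```text
(80, 185) [ 0.014  -0.0015]
(124, 370) [-0.0232 -0.0015]
(368, 80) [ 0.0217 -0.0612]
(420, 320) [-0.0266 -0.0596]
```

```bash
python3 -c "
from pose import *
for n,c in(('t1','top'),('t8','top'),('s1','scene'),('s8','scene')):
  im=cv2.imread('pics/%s.png'%n).astype(np.float32)
  ys=np.arange(-68,24,2); A=[]
  for x in(-10,-6,6,10) :
    q=np.array([proj(c,vw(p,(x/1e3,y/1e3,.035))) for y in ys],np.float32)
    s=cv2.remap(im,q[:,0][None],q[:,1][None],1)[0]; A.append(np.c_[(s[:,0]+s[:,2])/2-s[:,1], s.mean(1)])
  m=np.median(A,0); print(n); print(' '.join('%d:%d/%d'%(y,a,b) for y,(a,b) in zip(ys,m)))
"
```

```text
t1
-68:-4/224 -66:-4/222 -64:-4/186 -62:-2/105 -60:0/57 -58:3/64 -56:14/86 -54:18/102 -52:19/120 -50:20/133 -48:16/130 -46:16/126 -44:16/122 -42:18/133 -40:18/140 -38:13/110 -36:9/92 -34:12/107 -32:16/134 -30:15/134 -28:14/127 -26:11/127 -24:12/133 -22:15/138 -20:14/137 -18:15/137 -16:15/134 -14:16/134 -12:15/139 -10:17/125 -8:20/130 -6:20/132 -4:20/152 -2:20/156 0:21/136 2:22/112 4:15/88 6:3/72 8:0/65 10:0/60 12:0/58 14:0/57 16:0/60 18:-2/128 20:-4/198 22:-4/222
t8
-68:-6/216 -66:-6/215 -64:-4/179 -62:-1/102 -60:7/68 -58:16/99 -56:19/134 -54:19/140 -52:16/135 -50:15/145 -48:17/131 -46:18/130 -44:17/121 -42:11/101 -40:11/89 -38:13/118 -36:14/136 -34:14/139 -32:13/134 -30:14/129 -28:15/135 -26:15/130 -24:13/121 -22:10/117 -20:12/121 -18:13/129 -16:14/119 -14:16/110 -12:17/119 -10:19/135 -8:21/152 -6:19/142 -4:12/100 -2:2/72 0:-3/135 2:-5/200 4:-5/216 6:-4/213 8:-2/184 10:0/149 12:0/109 14:0/74 16:0/64 18:0/57 20:0/53 22:0/54
s1
-68:-3/142 -66:0/53 -64:0/51 -62:-1/64 -60:2/61 -58:15/80 -56:25/110 -54:26/125 -52:24/137 -50:19/149 -48:21/158 -46:21/154 -44:21/157 -42:19/163 -40:14/126 -38:14/95 -36:14/101 -34:15/146 -32:16/145 -30:12/130 -28:14/141 -26:15/151 -24:15/175 -22:19/167 -20:18/161 -18:18/145 -16:19/147 -14:22/153 -12:21/130 -10:22/134 -8:16/151 -6:22/164 -4:26/180 -2:25/183 0:24/160 2:20/144 4:6/150 6:0/161 8:0/156 10:0/107 12:-1/107 14:0/131 16:0/122 18:-1/167 20:-2/203 22:-3/162
s8
-68:-3/142 -66:0/53 -64:4/36 -62:12/57 -60:24/103 -58:26/140 -56:26/156 -54:24/144 -52:21/163 -50:24/160 -48:21/159 -46:22/154 -44:20/125 -42:17/98 -40:18/124 -38:19/160 -36:19/164 -34:17/146 -32:17/144 -30:19/142 -28:13/181 -26:9/190 -24:10/184 -22:10/194 -20:8/217 -18:9/200 -16:10/196 -14:10/191 -12:12/193 -10:10/164 -8:4/90 -6:0/86 -4:0/117 -2:-1/169 0:-2/211 2:-2/183 4:-2/152 6:-1/142 8:0/105 10:0/56 12:0/46 14:0/50 16:0/44 18:0/45 20:0/56 22:0/73
```

The board moved about 4.5 mm. Its ends now lie at about y -62 mm and 0 in the vise frame, each under its lip by about 3 mm. That is home and snug, with the lever at about 1.65.

```bash
python3 -c "
from workcell import order
print(order.hand_in())"
```

```text
the job is handed in; nothing more can be done
None
```

I handed the job in at about 10 s of robot time: by my camera measurements the board is home and snug between both jaws, the lever is swung to about 1.65 rad (locked from 1.4), and the other things on the bench look undisturbed.

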